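# Lower the centrifuge lid shut on a finger

## Robot

A 7-joint arm with a two-finger parallel gripper is mounted at the origin on a cart in front of the work surface, level with it; the furniture and walls round the work are solid. World frame = base frame: x ahead of the robot, y to its left, z up, the work surface at z = 0. Lengths are in m, angles in rad, forces in N, time in s.
With the tool pointing down it reaches from about 0.425 to 0.875 m from the base axis. Payload 4.7 kg.
Tool frame: the origin (TCP) lies between the finger pads; the fingertips stand 11 mm ahead of it and the grasp point (between the pads) lies 8 mm behind it; x points along the fingers, y is the direction in which the jaws open and shut, and the axes are right-handed (so a half turn about x gives the same grasp; the last joint's range is limited). The gripper opens to 87 mm and grips with 3 to 60 N. Pads are 19 mm wide; open, the fingers measure 117 mm over their backs; the gripper's body (75 mm by 190 mm) begins 51 mm behind the grasp point.
Start: joints at [-1.326, 0.321, -0.07, 1.45, 0.023, 1.371, -0.057], TCP at [0.149, 0.633, 0.199] pointing down, gripper open.
Joint ranges: [-2.86, 2.86], [-0.3, 2.09], [-1.38, 1.24], [0.06, 2.45], [-1.56, 4.7], [0.09, 2.05], [-2.69, 2.69]. Speed limits (rad/s): [2.57, 2.57, 3.14, 3.14, 3.14, 3.14, 3.14].

## Interface

Orientations are given as a 3x3 rotation matrix whose columns are the frame's x, y, z axes.
In Python, from cell import bot, grab_frame gives the robot as it stands.
- The arm moves only by the tool apply_moves, never from a script. Its argument "rows" is a list that holds one entry, the list of rows, each a list of 7 numbers: the opening, from -1 (shut) to 1 (fully open), then the shift along the tool's x, y, z normalised to -1 to 1, where 1 is 25 mm, then the turn, a rotation vector about the tool's x, y, z normalised to -1 to 1, where 1 is 4 degrees. A call has 1 to 12 rows; each row shifts and turns the commanded pose from where the row before left it, along the tool's axes as they then stand; what a row does not reach is not made up. A row lasts 1/12 s, in which the tool goes at most 41.7 mm and 7.16 degrees, less where a joint would pass 70% of its speed; a pose out of reach is approached as far as the arm can. A call with a number of a shift or a turn outside -1 to 1 is refused whole. A call with a gripper value outside its range is refused whole. The fingers move at their own pace and stop on an object; "squeeze" is the grip in N (left out, the last holds). Time passes only in rows, so rows that do not move let the fingers close. It gives the time, the measured TCP pose, the force and the opening at its end, in the units of the state.
- bot.state(): the state, without advancing time (a new reading comes with each control period).
- grab_frame(name): name is "side" or "top"; returns a dict with "frame" (420x560x3 uint8, red, green, blue), "vertical_fov" (degrees; the focal length in pixels is half the picture's height over the tangent of half this angle, whatever the lens; pixels are square), "cx", "cy" (the principal point, pixels), "view" (4x4, takes a point from world to camera coordinates). Camera axes: x right, y down, z forward; pixel columns grow to the right and rows downward; lengths in m; the calibration is good to about 2 mm. A picture is of the moment at which its call begins. There is no depth.
- bot.close_job(): hands the job in, once; it reports no verdict.
The state is a dict: "clock": time; "joint_pos": joint angles; "dq": joint speeds; "joint_efforts": joint torques, N m; "tool_pos": TCP position; "ee_rot": TCP orientation; "force": force on the tool from outside, world axes, zero at the start; "wrist_torque": the same for the moment, N m; "finger_gap": opening from 0.0 (shut) to 1.0 (fully open).
Only numpy, scipy, OpenCV 4.12 (cv2) and the standard library are available. Lean on these libraries where they do the work, as an engineer would, in place of code of your own. Each camera call takes 0.05 s, during which the arm holds its last target. There are 200 camera calls.

## Task

The lid of the small bench centrifuge stands open, leaning back. Push it forward past its balance with a fingertip, catch it on a finger as it falls, and lower it on that finger until it is fully shut, without letting it slam. Never pinch the lid, do not push the centrifuge about or lift it, and leave the things standing round it alone; finish clear of everything.

Things in the scene. Friction and masses are not known exactly. Their poses are not given: they have to be found in the camera images.
- centrifuge: Small white bench centrifuge, loose, 1.6 kg, 158 x 154 mm on plan. Origin: centre of its underside; its front faces its own -x (roughly to the robot's right, -y), z up. The white housing is 66 mm high, its front edge 73 mm in front of the origin. On it sits a clear bluish domed lid (120 mm deep, 115 mm wide; top of the dome 113 mm up when shut).
- centrifuge_lid (a joint): Lid angle in rad: 0 fully shut, grows as it opens up and back; stop at 1.48 (upright, leaning back). Lid with tab weighs about 0.18 kg. The hinge has light friction: the lid stays where it is left above about 1.2; below that it falls shut by its weight and slams within about a second unless held up.
- lid_hinge (a point): Middle of the lid's hinge line, at the rear of the centrifuge: 68 mm behind its origin (own +x) and 68 mm above the worktop. The hinge line runs along the centrifuge's y.
- tab_end (a point): Middle of the front edge of the lid's grey finger tab, 186 mm from the hinge line; moves with the lid. Tab: a plate in the plane of the lid's rim, 48 mm wide, 5 mm thick (9 mm bead at its end), 55 mm out from the dome. Shut, it lies 72 mm above the worktop and overhangs the housing's front by 45 mm, so a finger there can hold it from below. Open, it points up, its underside to the front.
- amber_bottle: Small dark reagent bottle with black cap, 36 mm diameter, 66 mm tall, standing beside the centrifuge; leave alone. Origin: centre of its underside.
- flask: Conical glass flask, 64 mm diameter, 104 mm tall, standing beside the centrifuge; leave alone. Origin: centre of its underside.
- petri_dish: Round petri dish, 59 mm diameter, 15 mm tall, lying in front of the centrifuge; leave alone. Origin: centre of its underside.
- marker: White marker pen with black cap, 137 mm long, 14 mm thick, lying in front of the centrifuge; leave alone. Origin: centre of its underside.
Not all that is in view belongs to the job. What is shaped like the centrifuge but yellow is not meant.

How it is judged:
By the outcome, as a careful person would: the job done as asked, in the order asked, and still so for the second after the job is handed in, with the robot touching nothing.
It also fails if it takes over 40 s, if anything falls off the work surface, if the arm or the gripper's body presses on something with over 40 N, if the wrist force passes 120 N, or if a joint passes its speed limit or range.

## Working session

There is one attempt and no reset: what is moved stays moved. The work goes in short steps, Python scripts to look and compute and a tool call to move; the robot and the scene stay as the last step left them, time stands still between calls to the robot, and variables do not carry over. Pictures are saved under pics/ and viewed, about 8 in all and at most 12, crops included, and the job is handed in when it is done.

Besides the shell and the picture viewer there is one more tool, called after "Call:" as a command line: name --argument value ..., lists and objects as JSON in quotes. apply_moves: Moves the arm, as the interface text tells. Its arguments: {"type":"object","properties":{"rows":{"type":"array","items":{"type":"array","items":{"type":"array","items":{"type":"number","minimum":-1,"maximum":1}}}},"squeeze":{"type":"number"}},"required":["rows"]}

```bash
ls; mkdir -p pics
python3 - <<'E'
from cell import bot, grab_frame
import cv2,numpy as np
s=bot.state();print({k:np.round(v,3).tolist() for k,v in s.items()})
for n in("side","top"):
    f=grab_frame(n);cv2.imwrite(f"pics/{n}0.png",f["frame"][:,:,::-1]);print(n,f["vertical_fov"],f["cx"],f["cy"],np.round(f["view"],4).tolist())
E
```

```text
pics
{'clock': 0.0, 'joint_pos': [-1.326, 0.322, -0.07, 1.452, 0.023, 1.371, -0.057], 'dq': [0.0, 0.001, 0.001, -0.001, -0.001, 0.002, -0.0], 'joint_efforts': [-0.0, -49.127, -0.404, -31.254, -0.064, 0.043, 0.0], 'tool_pos': [0.149, 0.632, 0.197], 'ee_rot': [[-0.0, 0.229, 0.973], [-0.002, 0.973, -0.229], [-1.0, -0.002, 0.0]], 'force': [-0.167, 0.129, -0.76], 'wrist_torque': [0.007, -0.021, -0.023], 'finger_gap': 1.001}
side 54.23208618913101 275.5135395688877 211.25327729769796 [[0.9237, -0.383, -0.0116, -0.575], [-0.1887, -0.4282, -0.8837, 0.168], [0.3335, 0.8185, -0.4678, 0.8185], [0.0, 0.0, 0.0, 1.0]]
top 52.6930464345991 277.6091989534667 209.15252683366467 [[0.0302, -0.9993, 0.022, -0.0911], [-0.9878, -0.0332, -0.1521, 0.5929], [0.1527, -0.0171, -0.9881, 0.8512], [0.0, 0.0, 0.0, 1.0]]
```

View pics/side0.png

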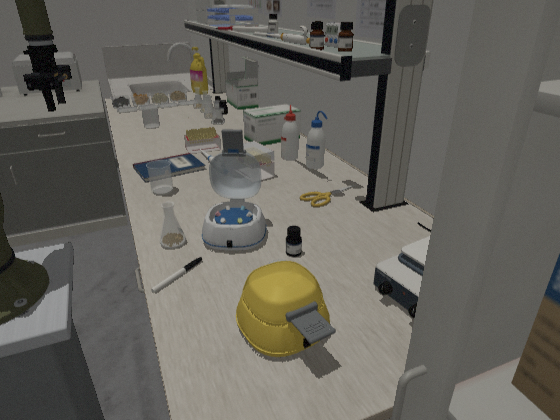

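View pics/top0.png

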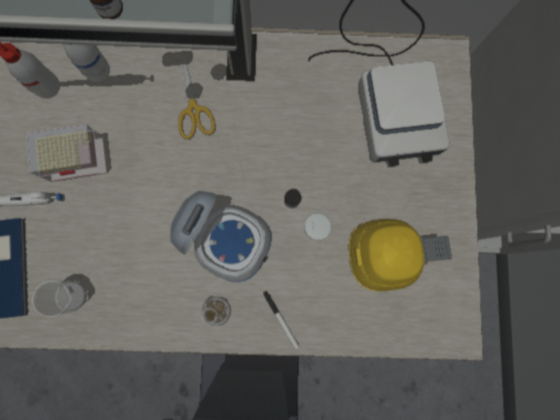

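```bash
cat > h.py <<'E'
import numpy as np,cv2
from cell import bot,grab_frame
V={"side":(54.23208618913101,275.5135,211.2533,[[0.9237,-0.383,-0.0116,-0.575],[-0.1887,-0.4282,-0.8837,0.168],[0.3335,0.8185,-0.4678,0.8185]]),
"top":(52.6930464345991,277.6092,209.1525,[[0.0302,-0.9993,0.022,-0.0911],[-0.9878,-0.0332,-0.1521,0.5929],[0.1527,-0.0171,-0.9881,0.8512]])}
def cam(n):
    f,cx,cy,M=V[n];M=np.array(M);return 210/np.tan(np.radians(f/2)),cx,cy,M[:,:3],M[:,3]
def proj(n,p):
    f,cx,cy,R,t=cam(n);c=np.atleast_2d(p)@R.T+t;return np.c_[cx+f*c[:,0]/c[:,2],cy+f*c[:,1]/c[:,2]]
def ray(n,u,v):
    f,cx,cy,R,t=cam(n);d=R.T@np.array([(u-cx)/f,(v-cy)/f,1]);return -R.T@t,d
def atz(n,u,v,z):
    o,d=ray(n,u,v);return o+d*(z-o[2])/d[2]
def crop(n,x0,y0,w,h,k,out,img=None):
    f=grab_frame(n)["frame"] if img is None else img
    cv2.imwrite(out,cv2.resize(f[y0:y0+h,x0:x0+w,::-1],None,fx=k,fy=k,interpolation=cv2.INTER_CUBIC))
E
python3 - <<'E'
from h import *
a=cv2.imread("pics/side0.png")[60:0+280,130:330,::-1];b=cv2.imread("pics/top0.png")[170:340,150:350,::-1]
a=cv2.resize(a,None,fx=2.4,fy=2.4,interpolation=2);b=cv2.resize(b,None,fx=1.5,fy=1.5,interpolation=2)
for i,(n,x,y,w,h,s) in enumerate([("side",140,110,200,150,4),("top",160,180,200,150,4)]):
    im=cv2.imread(f"pics/{n}0.png")[:,:,::-1];crop(n,x,y,w,h,s,f"pics/{n}c.png",im)
for n in V: print(n,"campos",ray(n,0,0)[0])
E
```

```text
side campos [ 0.28985935 -0.81822965  0.5246859 ]
top campos [ 0.4584396  -0.05679643  0.93325501]
```

View pics/sidec.png

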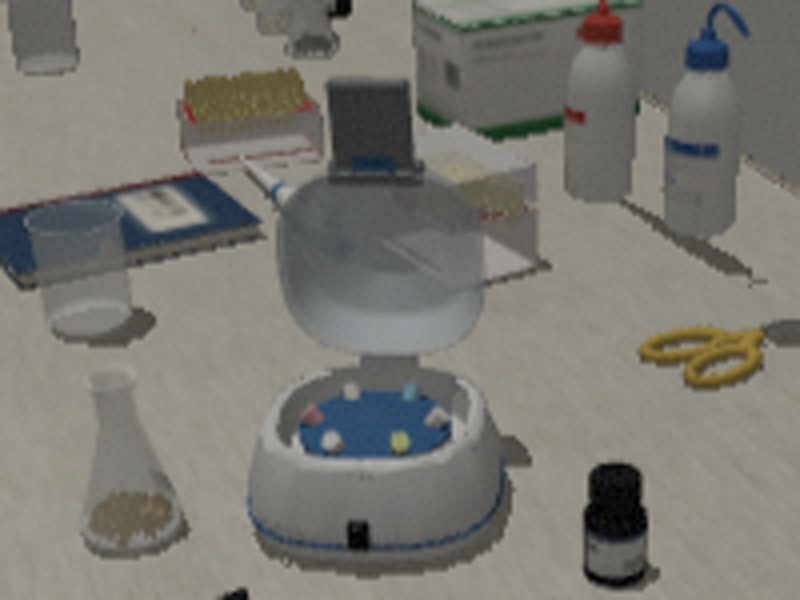

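View pics/topc.png

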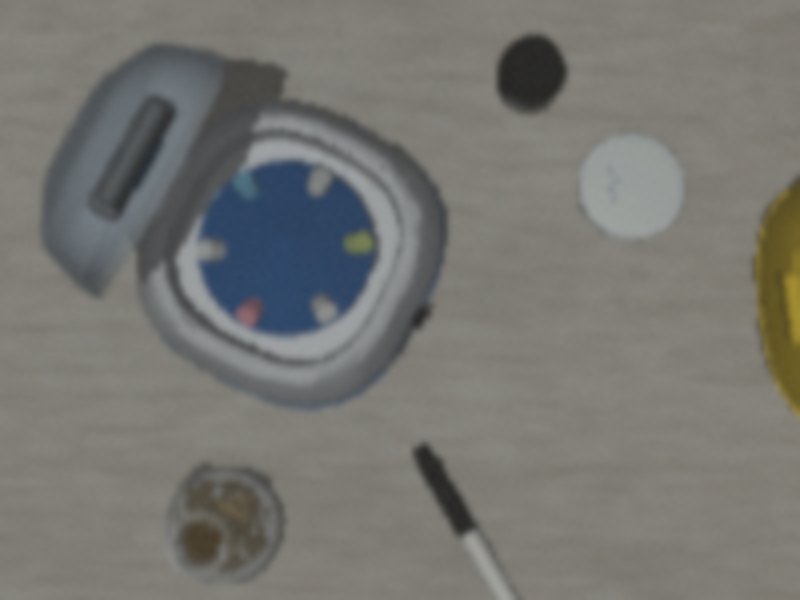

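```bash
cat >> h.py <<'E'
def tri(s,t):
    A=[];b=[]
    for n,(u,v) in(("side",s),("top",t)):
        o,d=ray(n,u,v);d/=np.linalg.norm(d);P=np.eye(3)-np.outer(d,d);A.append(P);b.append(P@o)
    p=np.linalg.lstsq(np.vstack(A),np.hstack(b),rcond=None)[0];return p,[np.linalg.norm(A[i]@p-b[i]) for i in(0,1)]
E
python3 - <<'E'
from h import *
S=lambda x,y:(140+x/4,110+y/4); T=lambda x,y:(160+x/4,180+y/4)
print("tab end",tri(S(368,79),T(133,157)))
print("latch",tri(S(357,535),T(422,317)))
print("tab L",tri(S(328,79),T(105,210)),"tab R",tri(S(408,84),T(162,101)))
print("petri",atz("top",*T(632,187),.015),"bottle",atz("top",*T(531,73),.066),"flask top",atz("top",*T(200,543),.104),"flask base",atz("top",*T(226,525),.01))
print("marker",atz("top",*T(422,450),.007), atz("top",297,346,.007))
print("bottle side",atz("side",*S(616,570),.0))
# fit pose: blue disc centre etc.
print("top silhouette centre",atz("top",*T(305,250),.06))
E
```

```text
tab end (array([0.54411769, 0.06655928, 0.25207415]), [np.float64(0.0014891764228604676), np.float64(0.0014891764228604422)])
latch (array([ 0.4894662 , -0.04988275,  0.02661213]), [np.float64(0.0006324989990852944), np.float64(0.0006324989990858887)])
tab L (array([0.52280599, 0.07634801, 0.25207693]), [np.float64(0.0019593344202476232), np.float64(0.0019593344202461314)]) tab R (array([0.56638183, 0.05709174, 0.24911594]), [np.float64(8.354694360792108e-06), np.float64(8.35469436049834e-06)])
petri [ 0.56447059 -0.16197754  0.015     ] bottle [ 0.61645327 -0.10259112  0.066     ] flask top [0.37756584 0.05101067 0.104     ] flask base [0.378059   0.05001663 0.01      ]
marker [ 0.41995518 -0.05233046  0.007     ] [ 0.31120485 -0.12250947  0.007     ]
bottle side [ 0.6252338 -0.1043096  0.       ]
top silhouette centre [0.52123704 0.01095647 0.06      ]
```

```bash
cat >> h.py <<'E'
from scipy.linalg import logm,expm
from scipy.spatial.transform import Rotation as Ro
O=np.array([.521,.019,0]);az=np.arctan2(.910,.415)
xc=np.array([np.cos(az),np.sin(az),0]);yc=np.array([-np.sin(az),np.cos(az),0]);Z=np.array([0,0,1.])
H=O+.068*xc+.068*Z
def rot(rho,tilt=40,oaz=-18):
    a,t=np.radians(oaz),np.radians(tilt);o=np.array([np.cos(a),np.sin(a),0]);h=np.array([-o[1],o[0],0])
    x=o*np.cos(t)-Z*np.sin(t);u=o*np.sin(t)+Z*np.cos(t);r=np.radians(rho);y=h*np.cos(r)+u*np.sin(r)
    return np.c_[x,y,np.cross(x,y)]
def edge(th,r=.168): return H+r*(-xc*np.cos(th)+Z*np.sin(th))+.024*yc
def plan(p,R,N,cur=None):
    """constant body step over N rows from the current pose, in move units"""
    if cur is None: s=bot.state();cur=(np.array(s["tool_pos"]),np.array(s["ee_rot"]))
    T=lambda p,R:np.block([[R,np.reshape(p,(3,1))],[np.zeros((1,3)),1]])
    Q=lambda R:Ro.from_matrix(R).as_matrix()
    D=expm(np.real(logm(np.linalg.inv(T(cur[0],Q(cur[1])))@T(p,Q(R))))/N)
    return np.round(np.r_[D[:3,3]/.025,np.degrees(Ro.from_matrix(D[:3,:3]).as_rotvec())/4],3).tolist()
E
python3 - <<'E'
from h import *
R=rot(0);E=edge(1.48);P=E+.014*R[:,0];print("E",E,"P",P,"H",H)
pre=P-.13*R[:,0];print("pre",pre)
s=bot.state();w=np.array(s["tool_pos"])
print("A",plan([.30,.50,.32],np.array(s["ee_rot"]),12))
print("B",plan(pre,R,24,([.30,.50,.32],s["ee_rot"])))
for th,rho in((.8,40),(0,75)):
    R=rot(rho);print(th,edge(th)+.014*R[:,0]+.03*R[:,1])
E
```

```text
E [0.52105836 0.0769687  0.23530798] P [0.53125809 0.07365461 0.22630896] H [0.54921542 0.08086995 0.068     ]
pre [0.43654638 0.10442831 0.30987134]
A [-0.408, -0.314, 0.592, 0.0, -0.0, -0.0]
B [0.186, -0.574, 0.365, 0.047, -0.52, -0.021]
0.8 [ 0.50790242 -0.00095478  0.19428891]
0 [ 0.4879843  -0.0637123   0.08119924]
```

Call:
apply_moves --rows '[[[0.4,-0.41,-0.31,0.59,0,0,0],[0.4,-0.41,-0.31,0.59,0,0,0],[0.4,-0.41,-0.31,0.59,0,0,0],[0.4,-0.41,-0.31,0.59,0,0,0],[0.4,-0.41,-0.31,0.59,0,0,0],[0.4,-0.41,-0.31,0.59,0,0,0],[0.4,-0.41,-0.31,0.59,0,0,0],[0.4,-0.41,-0.31,0.59,0,0,0],[0.4,-0.41,-0.31,0.59,0,0,0],[0.4,-0.41,-0.31,0.59,0,0,0],[0.4,-0.41,-0.31,0.59,0,0,0],[0.4,-0.41,-0.31,0.59,0,0,0]]]'

```text
clock: 1.1
tool_pos: [0.3013, 0.4998, 0.3228]
ee_rot: [[0.0, 0.23, 0.973], [0.0, 0.973, -0.23], [-1.0, 0.0, 0.0]]
force: [0.5, 0.4, -0.3]
finger_gap: 0.7
```

Call:
apply_moves --rows '[[[0.4,0.186,-0.574,0.365,0.047,-0.52,-0.021],[0.4,0.186,-0.574,0.365,0.047,-0.52,-0.021],[0.4,0.186,-0.574,0.365,0.047,-0.52,-0.021],[0.4,0.186,-0.574,0.365,0.047,-0.52,-0.021],[0.4,0.186,-0.574,0.365,0.047,-0.52,-0.021],[0.4,0.186,-0.574,0.365,0.047,-0.52,-0.021],[0.4,0.186,-0.574,0.365,0.047,-0.52,-0.021],[0.4,0.186,-0.574,0.365,0.047,-0.52,-0.021],[0.4,0.186,-0.574,0.365,0.047,-0.52,-0.021],[0.4,0.186,-0.574,0.365,0.047,-0.52,-0.021],[0.4,0.186,-0.574,0.365,0.047,-0.52,-0.021],[0.4,0.186,-0.574,0.365,0.047,-0.52,-0.021]]]'

```text
clock: 2.1
tool_pos: [0.3717, 0.3035, 0.2903]
ee_rot: [[0.406, 0.271, 0.873], [-0.122, 0.963, -0.242], [-0.906, -0.009, 0.424]]
force: [-0.7, -0.2, 0.4]
finger_gap: 0.699
```

Run:
```python
from h import *
s=bot.state();print({k:np.round(v,3).tolist() for k,v in s.items() if k in("clock","joint_pos","tool_pos","ee_rot","finger_gap","force")})
R=rot(0);P=edge(1.48)+.014*R[:,0];print(plan(P-.13*R[:,0],R,12))
```

```text
{'clock': 2.1, 'joint_pos': [-1.106, -0.215, 0.012, 1.905, 0.44, 1.386, 0.136], 'tool_pos': [0.372, 0.303, 0.29], 'ee_rot': [[0.406, 0.271, 0.873], [-0.122, 0.963, -0.242], [-0.906, -0.009, 0.424]], 'force': [-0.686, -0.154, 0.435], 'finger_gap': 0.699}
[0.189, -0.573, 0.36, 0.044, -0.519, -0.021]
```

Call:
apply_moves --rows '[[[0.4,0.19,-0.57,0.36,0.044,-0.52,-0.02],[0.4,0.19,-0.57,0.36,0.044,-0.52,-0.02],[0.4,0.19,-0.57,0.36,0.044,-0.52,-0.02],[0.4,0.19,-0.57,0.36,0.044,-0.52,-0.02],[0.4,0.19,-0.57,0.36,0.044,-0.52,-0.02],[0.4,0.19,-0.57,0.36,0.044,-0.52,-0.02]]]'

```text
clock: 2.6
tool_pos: [0.4205, 0.2253, 0.2887]
ee_rot: [[0.571, 0.307, 0.761], [-0.208, 0.951, -0.228], [-0.794, -0.028, 0.607]]
force: [0.6, 0.1, -0.8]
finger_gap: 0.699
```

```bash
cat > fit.py <<'E'
from h import *
import itertools
s=bot.state();print(np.round(s["joint_pos"],4).tolist(),np.round(s["tool_pos"],4).tolist(),np.round(s["ee_rot"],4).tolist())
D=[([-1.326,.322,-.07,1.452,.023,1.371,-.057],[.149,.632,.197],[[0,.229,.973],[-.002,.973,-.229],[-1,-.002,0]]),
([-1.106,-.215,.012,1.905,.44,1.386,.136],[.372,.303,.29],[[.406,.271,.873],[-.122,.963,-.242],[-.906,-.009,.424]]),
(s["joint_pos"],s["tool_pos"],s["ee_rot"])]
def chain(q,sg):
    R=np.eye(3);out=[R]
    for i,a in enumerate("zyzyzyz"): R=R@Ro.from_euler(a,sg[i]*q[i]).as_matrix();out.append(R)
    return out
best=[]
for sg in itertools.product([1,-1],repeat=7):
    Ms=[chain(q,sg)[7].T@np.array(R) for q,p,R in D]
    best.append((sum(np.linalg.norm(M-Ms[0]) for M in Ms),sg,Ms[0]))
best.sort(key=lambda b:b[0])
for b in best[:4]: print(round(b[0],3),b[1],np.round(b[2],2).tolist())
for b in best[:3]:
    sg=b[1];A=[];y=[]
    for q,p,R in D:
        C=chain(q,sg);A.append(np.c_[Z,C[2][:,2],C[4][:,2],C[7][:,2],C[2][:,0],C[4][:,0]]);y+=list(p)
    A=np.vstack(A)
    for k in(4,6):
        l,r,_,sv=np.linalg.lstsq(A[:,:k],np.array(y),rcond=None);print(np.round(l,4),np.abs(A[:,:k]@l-y).max(),sv.min())
E
python3 fit.py
```

```text
[-0.8873, -0.3017, -0.1504, 2.0581, 0.621, 1.3007, 0.088] [0.4205, 0.2253, 0.2887] [[0.571, 0.3074, 0.7613], [-0.2081, 0.9512, -0.228], [-0.7942, -0.0282, 0.607]]
0.003 (-1, 1, -1, 1, -1, 1, -1) [[-0.0, -1.0, 0.0], [0.0, -0.0, -1.0], [1.0, -0.0, 0.0]]
0.333 (-1, 1, -1, 1, -1, -1, 1) [[0.39, 0.92, 0.0], [0.02, -0.0, -1.0], [-0.92, 0.39, -0.02]]
0.548 (-1, 1, 1, 1, -1, 1, -1) [[0.0, -0.99, -0.13], [0.04, 0.13, -0.99], [1.0, -0.0, 0.04]]
0.672 (-1, -1, -1, -1, 1, 1, 1) [[-0.39, 0.92, -0.0], [0.02, 0.0, -1.0], [-0.92, -0.39, -0.02]]
[0.282  0.4803 0.5097 0.4426] 0.025835703993313947 0.33524866711098567
[ 0.1637  0.4715  0.4929  0.45   -0.0073 -0.133 ] 0.023444282097426883 0.04746071881837672
[ 0.3222  0.4258  0.693  -0.4303] 0.034918877854135166 0.3309856567854791
[-0.3967  0.3673  0.5923 -0.4786 -0.0254 -0.8121] 0.012209804092191995 0.04467667658229591
[0.2563 0.394  0.5282 0.3131] 0.05792149061849125 0.3226563324577675
[-0.0358  0.3708  0.3792  0.3045  0.1027 -0.279 ] 0.058190702729922106 0.04525979965111447
```

```bash
cat >> h.py <<'E'
G=.045
def R2(a):
    a=np.radians(a);x=xc*np.cos(a)-Z*np.sin(a);y=xc*np.sin(a)+Z*np.cos(a);return np.c_[x,y,np.cross(x,y)]
def B(th): return H+.186*(-xc*np.cos(th)+Z*np.sin(th))
def P2(th,a,off=G/2): R=R2(a);return B(th)+.009*R[:,0]+off*R[:,1],R
E
python3 - <<'E'
from h import *
p,R=P2(1.48,90,-.004);print(p);hi=p+[0,0,.075]
print(plan(hi,R,12), plan(p,R,12,(hi,R)))
for th,a in((1.0,80),(.5,60),(0,45)): print(P2(th,a)[0])
E
```

```text
[0.54055788 0.06188595 0.24423384]
[0.106, -0.368, 0.577, 0.144, 0.78, -0.012] [0.25, -0.0, -0.0, -0.0, 0.0, 0.0]
[0.51735887 0.01101585 0.21955742]
[ 0.49143822 -0.04582222  0.16062892]
[ 0.48128011 -0.06809663  0.07754594]
```

Call:
apply_moves --rows '[[[0.03,0.106,-0.368,0.577,0.144,0.78,-0.012],[0.03,0.106,-0.368,0.577,0.144,0.78,-0.012],[0.03,0.106,-0.368,0.577,0.144,0.78,-0.012],[0.03,0.106,-0.368,0.577,0.144,0.78,-0.012],[0.03,0.106,-0.368,0.577,0.144,0.78,-0.012],[0.03,0.106,-0.368,0.577,0.144,0.78,-0.012],[0.03,0.106,-0.368,0.577,0.144,0.78,-0.012],[0.03,0.106,-0.368,0.577,0.144,0.78,-0.012],[0.03,0.106,-0.368,0.577,0.144,0.78,-0.012],[0.03,0.106,-0.368,0.577,0.144,0.78,-0.012],[0.03,0.106,-0.368,0.577,0.144,0.78,-0.012],[0.03,0.106,-0.368,0.577,0.144,0.78,-0.012]]]'

```text
clock: 3.6
tool_pos: [0.5412, 0.0649, 0.3197]
ee_rot: [[-0.003, 0.412, 0.911], [0.004, 0.911, -0.412], [-1.0, 0.002, -0.004]]
force: [-0.8, -0.3, -0.2]
finger_gap: 0.518
```

Run:
```python
from h import *
s=bot.state();print(np.round(s["joint_pos"],3),np.round(s["tool_pos"],4),np.round(s["ee_rot"],3).tolist(),s["finger_gap"])
crop("side",140,60,200,150,4,"pics/side1.png")
p,R=P2(1.48,90,.002);hi=p+[0,0,.075]
print(plan(hi,R,4), plan(p,R,12,(hi,R)))
```

```text
[-0.583  0.062  0.444  1.523 -0.031  1.565  1.006] [0.5412 0.0649 0.3197] [[-0.003, 0.412, 0.911], [0.004, 0.911, -0.412], [-1.0, 0.002, -0.004]] 0.517594078928336
[-0.014, 0.071, -0.041, -0.018, -0.014, 0.01] [0.25, -0.0, -0.0, -0.0, 0.0, 0.0]
```

View pics/side1.png

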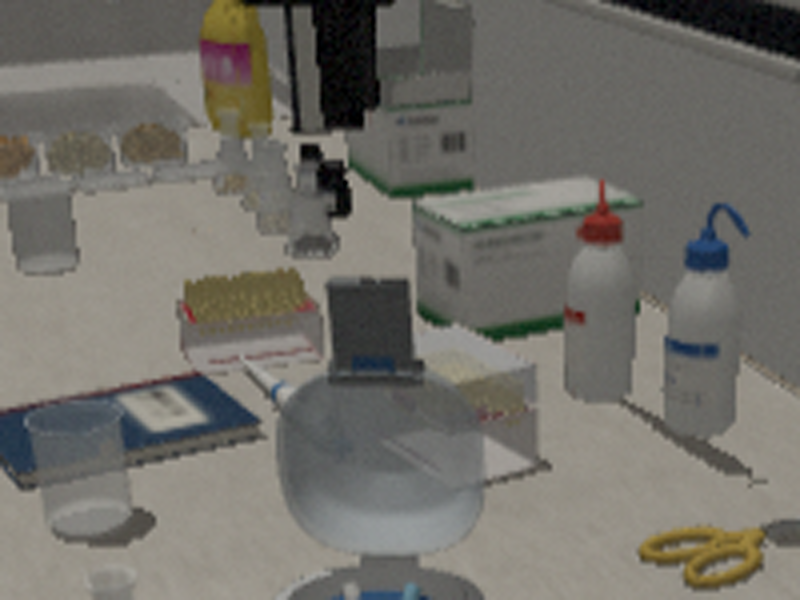

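Run:
```python
from h import *
s=bot.state();p=np.array(s["tool_pos"]);R=np.array(s["ee_rot"])
C=lambda q:(proj("side",q)-[140,60])*4
for d in(-.0375,-.0225,.0225,.0375):
  for w in(-.0095,.0095): print(d,w,C(p+R@[.011,d,w]).round())
print("tab end C",C(B(1.48)+.004*xc).round(), [C(B(1.48)+.004*xc+k*.024*yc).round() for k in(-1,1)])
crop("top",160,180,200,150,4,"pics/top1.png")
```

```text
-0.0375 -0.0095 [[335. 203.]]
-0.0375 0.0095 [[371. 203.]]
-0.0225 -0.0095 [[339. 196.]]
-0.0225 0.0095 [[374. 196.]]
0.0225 -0.0095 [[351. 176.]]
0.0225 0.0095 [[385. 177.]]
0.0375 -0.0095 [[355. 170.]]
0.0375 0.0095 [[388. 170.]]
tab end C [[364. 276.]] [array([[405., 276.]]), array([[322., 276.]])]
```

View pics/top1.png

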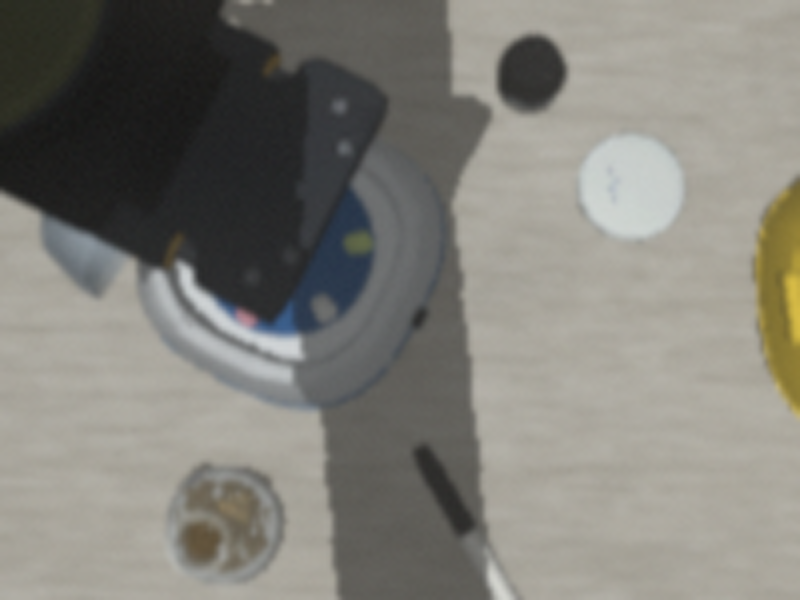

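Run:
```python
from h import *
crop("side",150,0,160,140,5,"pics/side2.png")
s=bot.state();print(s["clock"],s["tool_pos"],np.abs(s["dq"]).max())
```

```text
3.75 [0.54158969 0.06324409 0.31799668] 0.060264550433384696
```

View pics/side2.png

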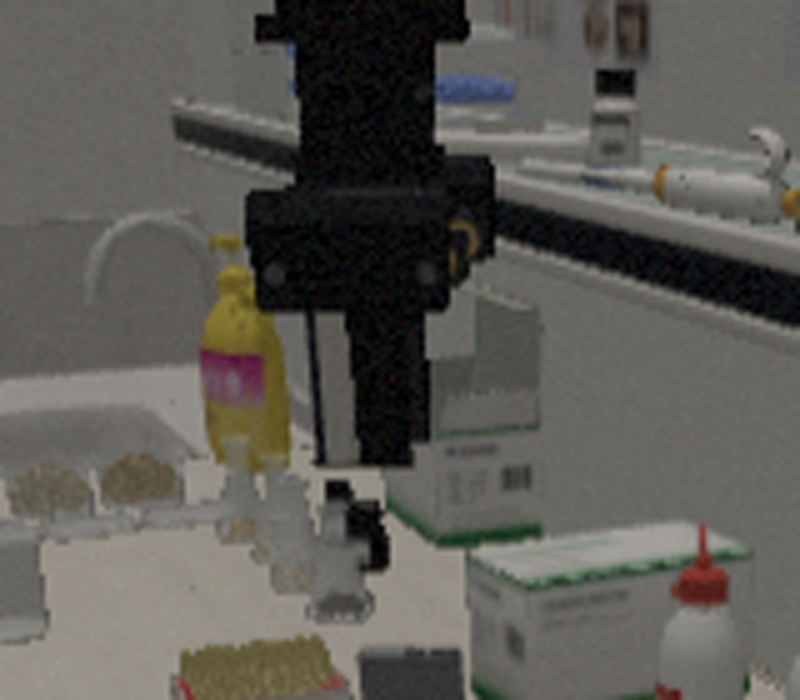

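Run:
```python
from h import *
R=np.array([[0,.229,.973],[-.002,.973,-.229],[-1,-.002,0]]);p=np.array([.149,.632,.197])
for d in(-.0585,-.0435,.0435,.0585): print(d,proj("side",p+R@[.011,d,0]).round(1))
s=bot.state();p=np.array(s["tool_pos"]);R=np.array(s["ee_rot"])
for d in(-.0375,.0375): print([proj("top",p+R@[x,d,0]).round(1).tolist() for x in(.011,-.06)])
im=cv2.imread("pics/side0.png")[60:140,10:110];cv2.imwrite("pics/s0g.png",cv2.resize(im,None,fx=6,fy=6,interpolation=2))
```

```text
-0.0585 [[ 54.5 123. ]]
-0.0435 [[ 56.  121.7]]
0.0435 [[ 64.2 114.6]]
0.0585 [[ 65.5 113.4]]
[[[211.7, 226.5]], [[204.6, 220.3]]]
[[[166.9, 204.2]], [[154.3, 195.2]]]
```

View pics/s0g.png

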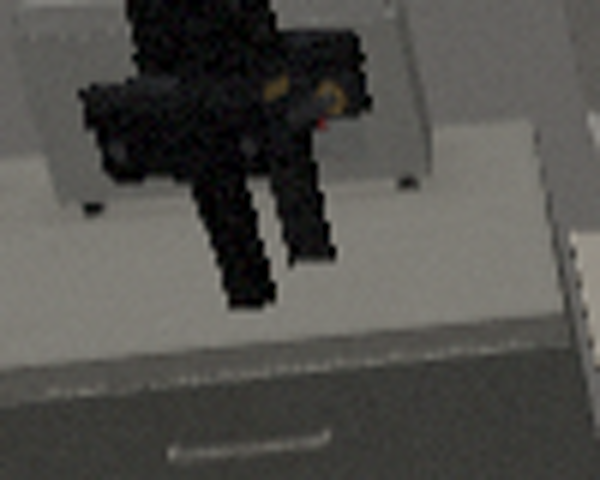

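Run:
```python
from h import *
s=bot.state();p=np.array(s["tool_pos"]);R=np.array(s["ee_rot"])
for a in(.011,-.01,-.02,-.03,-.04,-.05): print(a,[proj("side",p+R@[a,d,w]).round(1).tolist()[0] for d,w in((-.0375,-.0095),(-.0375,.0095),(.0225,-.0095),(.0375,.0095))])
R=np.array([[0,.229,.973],[-.002,.973,-.229],[-1,-.002,0]]);p=np.array([.149,.632,.197])
for a in(.011,-.02,-.03,-.04): print(a,[proj("side",p+R@[a,d,0]).round(1).tolist()[0] for d in(-.0585,-.0435,.0435,.0585)])
```

```text
0.011 [[222.3, 110.3], [231.2, 110.4], [226.3, 103.7], [235.5, 102.2]]
-0.01 [[221.6, 100.4], [230.6, 100.4], [225.7, 94.3], [235.0, 92.9]]
-0.02 [[221.3, 95.6], [230.3, 95.6], [225.4, 89.7], [234.8, 88.4]]
-0.03 [[221.0, 90.7], [230.0, 90.7], [225.1, 85.1], [234.5, 83.8]]
-0.04 [[220.6, 85.8], [229.7, 85.8], [224.8, 80.4], [234.3, 79.2]]
-0.05 [[220.3, 80.8], [229.4, 80.8], [224.5, 75.7], [234.0, 74.5]]
0.011 [[54.5, 123.0], [56.0, 121.7], [64.2, 114.6], [65.5, 113.4]]
-0.02 [[51.8, 112.9], [53.4, 111.7], [61.8, 105.0], [63.1, 104.0]]
-0.03 [[50.9, 109.6], [52.5, 108.4], [61.0, 101.9], [62.4, 100.9]]
-0.04 [[50.0, 106.2], [51.6, 105.0], [60.2, 98.7], [61.6, 97.7]]
```

Run:
```python
from h import *
s=bot.state();p=np.array(s["tool_pos"]);R=np.array(s["ee_rot"])
for a in(-.059,-.095):
  for d in(-.095,.095):
    print(a,d,[ (proj(n,p+R@[a,d,w])[0]).round(1).tolist() for n in("side","top") for w in(-.0375,.0375)])
```

```text
-0.059 -0.095 [[200.9, 81.5], [239.6, 81.5], [230.4, 265.7], [256.5, 214.5]]
-0.059 0.095 [[216.9, 66.4], [248.9, 66.3], [102.2, 201.2], [130.4, 152.1]]
-0.095 -0.095 [[199.1, 61.9], [238.6, 61.7], [227.8, 265.0], [255.7, 210.4]]
-0.095 0.095 [[215.8, 49.9], [248.3, 49.8], [91.0, 196.1], [121.2, 143.9]]
```

Call:
apply_moves --rows '[[[0.03,0,0,0,0,0,1],[0.03,0,0,0,0,0,1],[0.03,0,0,0,0,0,1],[0.03,0,0,0,0,0,1],[0.03,0,0,0,0,0,1],[0.03,0,0,0,0,0,1],[0.03,0,0,0,0,0,1],[0.03,0,0,0,0,0,1],[0.03,0,0,0,0,0,1],[0.03,0,0,0,0,0,1],[0.03,0,0,0,0,0,0]]]'

```text
clock: 4.67
tool_pos: [0.5389, 0.0646, 0.3173]
ee_rot: [[0.264, 0.32, 0.91], [0.588, 0.694, -0.414], [-0.764, 0.645, -0.005]]
force: [-1.6, -0.8, -0.5]
finger_gap: 0.518
```

Run:
```python
from h import *
s=bot.state();p=np.array(s["tool_pos"]);R=np.array(s["ee_rot"]);print(np.round(s["joint_pos"],3),p,R.round(3).tolist())
a=grab_frame("side")["frame"];b=grab_frame("top")["frame"]
o=np.vstack([np.hstack([cv2.resize(a[0:140,150:310],None,fx=2.5,fy=2.5,interpolation=2),cv2.resize(b[140:280,140:300],None,fx=2.5,fy=2.5,interpolation=2)])])
cv2.imwrite("pics/tilt.png",o[:,:,::-1])
for nm,sh in(("A",-.036*R[:,0]),("B",.036*Z)):
  for d in(-.0375,-.0225,.0225,.0375): print(nm,d,((proj("side",p+sh+R@[.011,d,0])-[150,0])*2.5).round()[0],((proj("top",p+sh+R@[.011,d,0])-[140,140])*2.5).round()[0]+[400,0])
  for w in(-.0375,.0375): print(nm,"body",((proj("side",p+sh+R@[-.059,-.095,w])-[150,0])*2.5).round()[0],((proj("top",p+sh+R@[-.059,-.095,w])-[140,140])*2.5).round()[0]+[400,0])
```

```text
[-0.438 -0.142  0.687  1.866 -0.623  1.305  1.535] [0.53891913 0.0646297  0.31726977] [[0.264, 0.32, 0.91], [0.588, 0.694, -0.414], [-0.764, 0.645, -0.005]]
A -0.0375 [187. 272.] [587. 225.]
A -0.0225 [188. 257.] [567. 215.]
A 0.0225 [192. 214.] [504. 181.]
A 0.0375 [193. 200.] [482. 169.]
A body [120. 279.] [693. 352.]
A body [218. 279.] [752. 232.]
B -0.0375 [190. 255.] [549. 206.]
B -0.0225 [191. 241.] [528. 195.]
B 0.0225 [194. 199.] [463. 160.]
B 0.0375 [196. 185.] [440. 148.]
B body [124. 261.] [655. 333.]
B body [221. 261.] [715. 213.]
```

View pics/tilt.png

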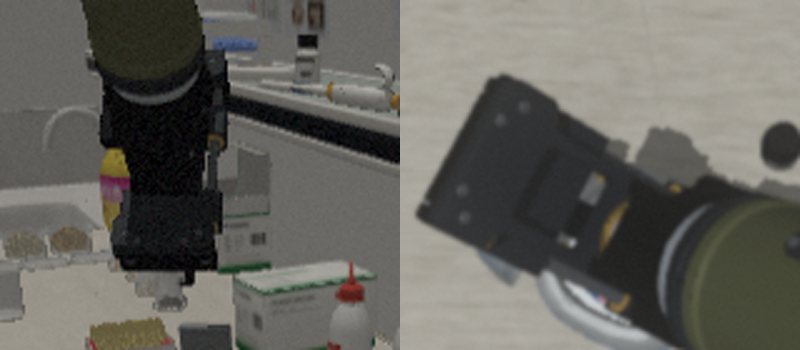

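Run:
```python
from h import *
s=bot.state();p=np.array(s["tool_pos"]);R=np.array(s["ee_rot"])
for nm,sh in(("A",-.036*R[:,0]),("B",.036*Z),("0",0*Z)):
  for a in(-.059,-.09):
    print(nm,a,[((proj("top",p+sh+R@[a,.095,w])-[140,140])*2.5).round()[0]+[400,0] for w in(-.0375,.0375)])
```

```text
A -0.059 [array([393., 208.]), array([472.,  64.])]
A -0.09 [array([418., 222.]), array([500.,  70.])]
B -0.059 [array([342., 184.]), array([423.,  38.])]
B -0.09 [array([363., 196.]), array([448.,  42.])]
0 -0.059 [array([368., 194.]), array([443.,  58.])]
0 -0.09 [array([390., 206.]), array([468.,  63.])]
```

```bash
sed -i 's/+\.009\*R/+.045*R/' h.py
python3 - <<'E'
from h import *
p,R=P2(1.48,90,.002);print(p);hi=p+[0,0,.1]
print(plan(hi,R,10), plan(p,R,11,(hi,R)))
E
```

```text
[0.54304747 0.06734507 0.20823384]
[0.042, -0.012, 0.011, 0.005, -0.006, -1.0] [0.364, -0.0, -0.0, -0.0, 0.0, 0.0]
```

Call:
apply_moves --rows '[[[0.03,0.04,-0.012,0.01,0.005,-0.006,-1.0],[0.03,0.04,-0.012,0.01,0.005,-0.006,-1.0],[0.03,0.04,-0.012,0.01,0.005,-0.006,-1.0],[0.03,0.04,-0.012,0.01,0.005,-0.006,-1.0],[0.03,0.04,-0.012,0.01,0.005,-0.006,-1.0],[0.03,0.04,-0.012,0.01,0.005,-0.006,-1.0],[0.03,0.04,-0.012,0.01,0.005,-0.006,-1.0],[0.03,0.04,-0.012,0.01,0.005,-0.006,-1.0],[0.03,0.04,-0.012,0.01,0.005,-0.006,-1.0],[0.03,0.04,-0.012,0.01,0.005,-0.006,-1.0],[0.03,0,0,0,0,0,0]]]'

```text
clock: 5.68
tool_pos: [0.5442, 0.0734, 0.3082]
ee_rot: [[0.0, 0.406, 0.914], [-0.002, 0.914, -0.406], [-1.0, -0.002, 0.001]]
force: [-0.5, 1.8, 0.3]
finger_gap: 0.516
```

Run:
```python
from h import *
s=bot.state();print(np.round(s["joint_pos"],3),s["tool_pos"],np.round(s["ee_rot"],3).tolist())
p,R=P2(1.48,90,.002);print(plan(p+[0,0,.035],R,8))
```

```text
[-0.579  0.07   0.423  1.537 -0.027  1.541  0.996] [0.54420558 0.07344551 0.30817107] [[0.0, 0.406, 0.914], [-0.002, 0.914, -0.406], [-1.0, -0.002, 0.001]]
[0.325, -0.03, 0.007, 0.017, 0.001, 0.003]
```

Call:
apply_moves --rows '[[[0.03,0.325,-0.03,0.007,0.017,0,0],[0.03,0.325,-0.03,0.007,0.017,0,0],[0.03,0.325,-0.03,0.007,0.017,0,0],[0.03,0.325,-0.03,0.007,0.017,0,0],[0.03,0.325,-0.03,0.007,0.017,0,0],[0.03,0.325,-0.03,0.007,0.017,0,0],[0.03,0.325,-0.03,0.007,0.017,0,0],[0.03,0.325,-0.03,0.007,0.017,0,0],[0.03,0,0,0,0,0,0],[0.03,0,0,0,0,0,0]]]'

```text
clock: 6.52
tool_pos: [0.5421, 0.0607, 0.2427]
ee_rot: [[-0.001, 0.424, 0.906], [0.0, 0.906, -0.424], [-1.0, -0.0, -0.001]]
force: [-0.4, 0.0, 0.1]
finger_gap: 0.519
```

Run:
```python
from h import *
s=bot.state();p=np.array(s["tool_pos"]);R=np.array(s["ee_rot"]);print(p,s["force"])
crop("side",190,70,80,75,8,"pics/side3.png")
q=lambda a,d,w:((proj("side",p+R@[a,d,w])-[190,70])*8).round()[0]
for d in(-.0375,-.0225,.0225,.0375): print(d,q(-.025,d,-.0095),q(-.025,d,.0095))
pp,Rr=P2(1.48,90,.002);print(plan(pp,Rr,5))
```

```text
[0.54210495 0.06069855 0.24267443] [-0.35568686  0.02222548  0.14122658]
-0.0375 [273. 470.] [342. 470.]
-0.0225 [281. 454.] [350. 454.]
0.0225 [305. 409.] [371. 409.]
0.0375 [313. 395.] [377. 395.]
[0.28, 0.049, -0.018, -0.028, 0.001, -0.001]
```

View pics/side3.png

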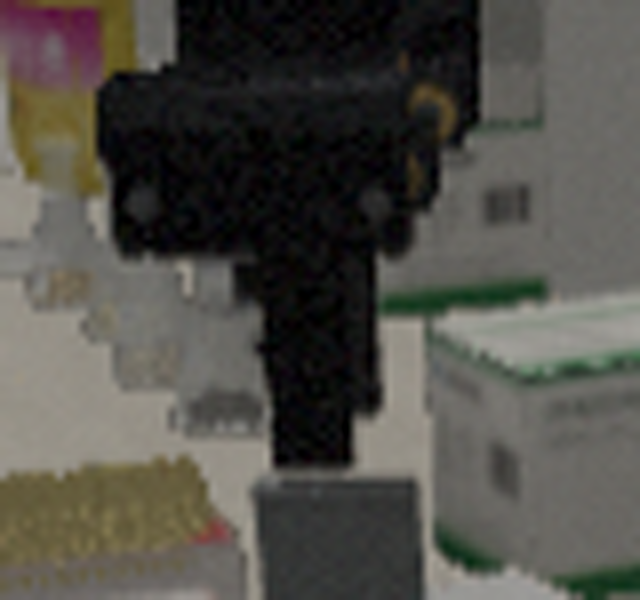

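Call:
apply_moves --rows '[[[0.03,0,0.12,0.06,-0.05,0,0],[0.03,0,0.12,0.06,-0.05,0,0],[0.03,0.2,0,0,0,0,0],[0.03,0.2,0,0,0,0,0],[0.03,0.2,0,0,0,0,0],[0.03,0.2,0,0,0,0,0],[0.03,0.2,0,0,0,0,0],[0.03,0.2,0,0,0,0,0],[0.03,0.2,0,0,0,0,0],[0.03,0,0,0,0,0,0],[0.03,0,0,0,0,0,0]]]'

```text
clock: 7.48
tool_pos: [0.5474, 0.0649, 0.2079]
ee_rot: [[-0.0, 0.418, 0.909], [0.0, 0.909, -0.418], [-1.0, 0.0, -0.0]]
force: [-0.1, -0.2, -0.6]
finger_gap: 0.515
```

```bash
cat >> h.py <<'E'
def st():
    s=bot.state();p=np.array(s["tool_pos"]);R=np.array(s["ee_rot"])
    print("t",round(s["clock"],2),"p",p.round(4),"F",np.round(s["force"],2),"in (xc,yc,z) from H",np.round([(p-H)@xc,(p-H)@yc,(p-H)[2]],4),"alpha",round(np.degrees(np.arcsin(-R[2,0])),1),"q",np.round(s["joint_pos"],2))
    return p,R
def tabpix(off=(0,0)):
    """grey tab blob centroid is not robust; print predicted tab-end pixels for angles"""
    for th in(1.48,1.3,1.2,1.1,1.0,.9,.8): print(th,proj("side",B(th)+.004*(xc*np.sin(th)+Z*np.cos(th))).round(1)[0])
E
python3 - <<'E'
from h import *
st();tabpix()
E
```

```text
t 7.48 p [0.5474 0.0649 0.2079] F [-0.06 -0.21 -0.62] in (xc,yc,z) from H [-0.0152 -0.005   0.1399] alpha 90.0 q [-0.57  0.11  0.43  1.7  -0.05  1.35  1.01]
1.48 [230.9 128.9]
1.3 [229.1 135.5]
1.2 [228.2 140.5]
1.1 [227.3 146.2]
1.0 [226.5 152.7]
0.9 [225.8 159.9]
0.8 [225.3 167.7]
```

```bash
cat >> h.py <<'E'
al=lambda th:45+np.degrees(th)*.53
def step(ths,N,cur=None,dz=0,dyc=-.005):
    """dyc: keep the lateral offset at which we stand"""
    for th in ths:
        p,R=P2(th,al(th));p=p+dyc*yc+dz*Z;print(th,round(al(th),1),p.round(4),plan(p,R,N,cur));cur=(p,R)
E
python3 - <<'E'
from h import *
step((1.35,1.2,1.05,.9),6)
E
```

```text
1.35 86.0 [0.5475 0.065  0.2062] [0.011, 0.0, 0.0, -0.007, -0.001, 0.167]
1.2 81.4 [0.5378 0.0438 0.2002] [0.024, -0.159, -0.0, 0.0, -0.0, 0.19]
1.05 76.9 [0.5287 0.0238 0.1906] [0.036, -0.156, -0.0, -0.0, 0.0, 0.19]
0.9 72.3 [0.5204 0.0055 0.1777] [0.049, -0.152, -0.0, 0.0, -0.0, 0.19]
```

Call:
apply_moves --rows '[[[0.03,0.02,-0.16,0,0,0,0.27],[0.03,0.02,-0.16,0,0,0,0.27],[0.03,0.02,-0.16,0,0,0,0.27],[0.03,0.02,-0.16,0,0,0,0.27],[0.03,0.02,-0.16,0,0,0,0.27],[0.03,0.02,-0.16,0,0,0,0.27],[0.03,0.04,-0.16,0,0,0,0.27],[0.03,0.04,-0.16,0,0,0,0.27],[0.03,0.04,-0.16,0,0,0,0.27],[0.03,0.04,-0.16,0,0,0,0.27],[0.03,0.04,-0.16,0,0,0,0.27],[0.03,0.04,-0.16,0,0,0,0.27]]]'

```text
clock: 8.48
tool_pos: [0.5281, 0.0224, 0.1941]
ee_rot: [[0.095, 0.407, 0.909], [0.206, 0.885, -0.418], [-0.974, 0.226, 0.0]]
force: [0.0, -0.1, -0.8]
finger_gap: 0.514
```

Run:
```python
from h import *
st();crop("side",190,90,80,75,1,"pics/raw.png")
f=cv2.imread("pics/raw.png").astype(int)
g=f.mean(2)
# columns right of the front finger where the tab shows
for c in (44,47,50): print(c+190,[int(v) for v in g[20:75,c]])
step((1.05,.9,.75),6)
```

```text
t 8.48 p [0.5281 0.0224 0.1941] F [ 0.01 -0.07 -0.83] in (xc,yc,z) from H [-0.062  -0.005   0.1261] alpha 76.9 q [-0.46 -0.02  0.52  1.86 -0.22  1.22  1.27]
234 [0, 9, 8, 12, 9, 11, 12, 21, 25, 23, 24, 24, 24, 9, 24, 28, 31, 21, 19, 20, 29, 23, 21, 14, 12, 6, 7, 16, 15, 6, 12, 4, 11, 10, 18, 24, 36, 52, 55, 55, 57, 52, 46, 42, 43, 31, 29, 29, 13, 22, 48, 50, 65, 92, 94]
237 [14, 13, 21, 26, 19, 18, 39, 81, 121, 114, 56, 23, 20, 22, 24, 25, 18, 19, 28, 24, 21, 27, 24, 24, 8, 12, 10, 5, 22, 47, 45, 42, 22, 10, 11, 25, 51, 53, 55, 51, 51, 56, 52, 51, 52, 52, 52, 53, 53, 76, 105, 51, 67, 93, 95]
240 [65, 64, 56, 48, 42, 42, 38, 46, 43, 42, 27, 22, 21, 22, 25, 13, 20, 20, 21, 21, 19, 7, 13, 16, 8, 19, 11, 8, 16, 5, 20, 10, 5, 8, 11, 18, 37, 49, 55, 49, 52, 53, 49, 50, 56, 48, 51, 52, 52, 69, 90, 58, 67, 95, 94]
1.05 76.9 [0.5287 0.0238 0.1906] [0.025, 0.02, -0.001, -0.013, 0.002, 0.002]
0.9 72.3 [0.5204 0.0055 0.1777] [0.049, -0.152, -0.0, 0.0, -0.0, 0.19]
0.75 67.8 [ 0.513  -0.0106  0.1616] [0.061, -0.147, 0.0, -0.0, 0.0, 0.19]
```

Call:
apply_moves --rows '[[[0.03,0.06,-0.15,0,0,0,0.19],[0.03,0.06,-0.15,0,0,0,0.19],[0.03,0.06,-0.15,0,0,0,0.19],[0.03,0.06,-0.15,0,0,0,0.19],[0.03,0.06,-0.15,0,0,0,0.19],[0.03,0.06,-0.15,0,0,0,0.19],[0.03,0.06,-0.14,0,0,0,0.19],[0.03,0.06,-0.14,0,0,0,0.19],[0.03,0.06,-0.14,0,0,0,0.19],[0.03,0.06,-0.14,0,0,0,0.19],[0.03,0,0,0,0,0,0],[0.03,0,0,0,0,0,0]]]'

```text
clock: 9.53
tool_pos: [0.5151, -0.0058, 0.1694]
ee_rot: [[0.147, 0.392, 0.908], [0.319, 0.85, -0.419], [-0.936, 0.351, -0.0]]
force: [-0.7, -0.7, -0.4]
finger_gap: 0.514
```

Run:
```python
from h import *
p,R=st()
a=grab_frame("side")["frame"];b=grab_frame("top")["frame"]
o=np.hstack([cv2.resize(a[90:230,170:270],None,fx=4,fy=4,interpolation=2),cv2.resize(b[160:300,180:280],None,fx=4,fy=4,interpolation=2)])
cv2.imwrite("pics/mid.png",o[:,:,::-1])
for th in(1.1,.95,.8,.7): print(th,[((proj("side",B(th)+.004*(xc*np.sin(th)+Z*np.cos(th))+k*.024*yc)-[170,90])*4).round()[0] for k in(-1,1)],((proj("top",B(th)-.024*yc)-[180,160])*4).round()[0]+[400,0])
print([((proj("side",p+R@[-.025,d,0])-[170,90])*4).round()[0] for d in(-.0375,-.0225,.0225,.0375)])
step((.75,.6,.45,.3,.15,0),6)
```

```text
t 9.53 p [ 0.5151 -0.0058  0.1694] F [-0.66 -0.75 -0.4 ] in (xc,yc,z) from H [-0.093  -0.0049  0.1014] alpha 69.4 q [-0.39 -0.04  0.6   1.96 -0.36  1.16  1.49]
1.1 [array([273., 225.]), array([185., 225.])] [636. 264.]
0.95 [array([270., 265.]), array([180., 265.])] [689. 293.]
0.8 [array([267., 311.]), array([176., 311.])] [735. 319.]
0.7 [array([265., 344.]), array([173., 344.])] [761. 334.]
[array([230., 362.]), array([234., 342.]), array([242., 285.]), array([245., 267.])]
0.75 67.8 [ 0.513  -0.0106  0.1616] [0.036, -0.057, -0.0, -0.006, 0.003, 0.068]
0.6 63.2 [ 0.5068 -0.0242  0.143 ] [0.073, -0.142, 0.0, 0.0, -0.0, 0.19]
0.45 58.7 [ 0.502  -0.0348  0.1222] [0.084, -0.135, 0.0, -0.0, 0.0, 0.19]
0.3 54.1 [ 0.4985 -0.0423  0.0997] [0.095, -0.128, -0.0, -0.0, -0.0, 0.19]
0.15 49.6 [ 0.4967 -0.0464  0.0761] [0.106, -0.12, -0.0, 0.0, 0.0, 0.19]
0 45.0 [ 0.4964 -0.047   0.0521] [0.116, -0.111, 0.0, 0.0, 0.0, 0.19]
```

View pics/mid.png

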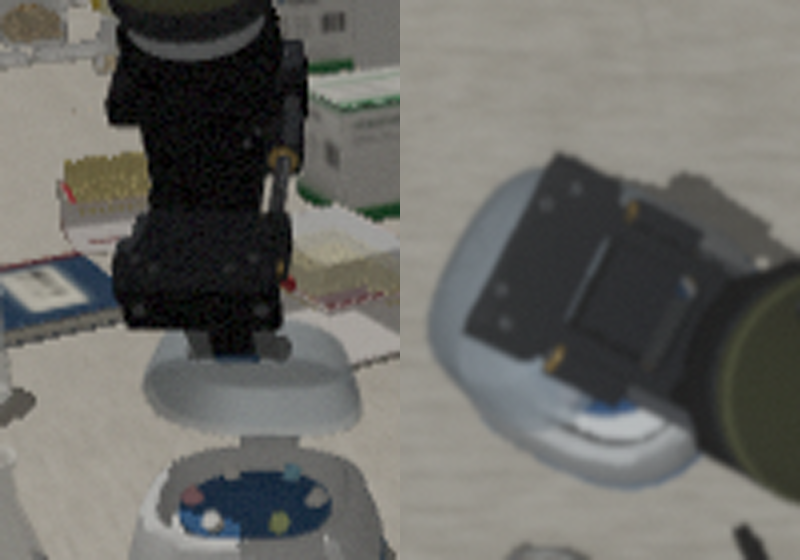

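Call:
apply_moves --rows '[[[0.03,0.065,-0.12,0,0,0,0.155],[0.03,0.065,-0.12,0,0,0,0.155],[0.03,0.065,-0.12,0,0,0,0.155],[0.03,0.065,-0.12,0,0,0,0.155],[0.03,0.065,-0.12,0,0,0,0.155],[0.03,0.065,-0.12,0,0,0,0.155],[0.03,0.065,-0.12,0,0,0,0.155],[0.03,0.065,-0.12,0,0,0,0.155],[0.03,0.065,-0.12,0,0,0,0.155],[0.03,0.065,-0.12,0,0,0,0.155],[0.03,0,0,0,0,0,0]]]'

```text
clock: 10.55
tool_pos: [0.5058, -0.0253, 0.1418]
ee_rot: [[0.188, 0.375, 0.908], [0.41, 0.81, -0.419], [-0.893, 0.451, -0.001]]
force: [-0.7, -0.5, -1.3]
finger_gap: 0.512
```

Run:
```python
from h import *
st();step((.45,.3),12)
```

```text
t 10.55 p [ 0.5058 -0.0253  0.1418] F [-0.65 -0.48 -1.28] in (xc,yc,z) from H [-0.1146 -0.0046  0.0738] alpha 63.2 q [-0.32 -0.    0.68  2.03 -0.52  1.14  1.72]
0.45 58.7 [ 0.502  -0.0348  0.1222] [0.041, -0.062, 0.002, -0.005, 0.001, 0.095]
0.3 54.1 [ 0.4985 -0.0423  0.0997] [0.047, -0.064, -0.0, -0.0, -0.0, 0.095]
```

Call:
apply_moves --rows '[[[0.03,0.042,-0.064,0,0,0,0.095],[0.03,0.042,-0.064,0,0,0,0.095],[0.03,0.042,-0.064,0,0,0,0.095],[0.03,0.042,-0.064,0,0,0,0.095],[0.03,0.042,-0.064,0,0,0,0.095],[0.03,0.042,-0.064,0,0,0,0.095],[0.03,0.042,-0.064,0,0,0,0.095],[0.03,0.042,-0.064,0,0,0,0.095],[0.03,0.042,-0.064,0,0,0,0.095],[0.03,0.042,-0.064,0,0,0,0.095],[0.03,0.042,-0.064,0,0,0,0.095],[0.03,0.042,-0.064,0,0,0,0.095]]]'

```text
clock: 11.55
tool_pos: [0.5021, -0.0342, 0.1224]
ee_rot: [[0.218, 0.356, 0.909], [0.473, 0.776, -0.418], [-0.854, 0.521, 0.0]]
force: [0.1, -1.5, -0.5]
finger_gap: 0.516
```

Call:
apply_moves --rows '[[[0.03,0.046,-0.064,0,0,0,0.095],[0.03,0.046,-0.064,0,0,0,0.095],[0.03,0.046,-0.064,0,0,0,0.095],[0.03,0.046,-0.064,0,0,0,0.095],[0.03,0.046,-0.064,0,0,0,0.095],[0.03,0.046,-0.064,0,0,0,0.095],[0.03,0.046,-0.064,0,0,0,0.095],[0.03,0.046,-0.064,0,0,0,0.095],[0.03,0.046,-0.064,0,0,0,0.095],[0.03,0.046,-0.064,0,0,0,0.095],[0.03,0.046,-0.064,0,0,0,0.095],[0.03,0,0,0,0,0,0]]]'

```text
clock: 12.55
tool_pos: [0.4986, -0.0415, 0.1017]
ee_rot: [[0.243, 0.341, 0.908], [0.528, 0.739, -0.418], [-0.814, 0.581, -0.001]]
force: [-0.5, 0.2, -1.5]
finger_gap: 0.512
```

Run:
```python
from h import *
p,R=st();step((.15,0),12)
print("lower body corner",(p-.036*R[:,0]+R@[-.059,-.095,0]).round(3),"upper tip vs H",[(p-.025*R[:,0]+.0225*R[:,1]-H)@v for v in(xc,Z)])
print("lid-front tip",[(p-.025*R[:,0]-.0225*R[:,1]-H)@v for v in(xc,Z)])
a=grab_frame("side")["frame"];b=grab_frame("top")["frame"]
o=np.hstack([cv2.resize(a[110:260,170:270],None,fx=4,fy=4,interpolation=2),cv2.resize(b[180:330,200:300],None,fx=4,fy=4,interpolation=2)])
cv2.imwrite("pics/mid2.png",o[:,:,::-1])
```

```text
t 12.55 p [ 0.4986 -0.0415  0.1017] F [-0.48  0.23 -1.51] in (xc,yc,z) from H [-0.1323 -0.0047  0.0337] alpha 54.5 q [-0.21  0.13  0.75  2.09 -0.77  1.17  2.07]
0.15 49.6 [ 0.4967 -0.0464  0.0761] [0.057, -0.066, 0.001, -0.004, 0.002, 0.103]
0 45.0 [ 0.4964 -0.047   0.0521] [0.058, -0.056, 0.0, 0.0, 0.0, 0.095]
lower body corner [ 0.443 -0.162  0.124] upper tip vs H [np.float64(-0.1285412601239057), np.float64(0.06712550093958178)]
lid-front tip [np.float64(-0.16516556416212913), np.float64(0.04097901613176015)]
```

Call:
apply_moves --rows '[[[0.03,0.057,-0.066,0,0,0,0.1],[0.03,0.057,-0.066,0,0,0,0.1],[0.03,0.057,-0.066,0,0,0,0.1],[0.03,0.057,-0.066,0,0,0,0.1],[0.03,0.057,-0.066,0,0,0,0.1],[0.03,0.057,-0.066,0,0,0,0.1],[0.03,0.057,-0.066,0,0,0,0.1],[0.03,0.057,-0.066,0,0,0,0.1],[0.03,0.057,-0.066,0,0,0,0.1],[0.03,0.057,-0.066,0,0,0,0.1],[0.03,0.057,-0.066,0,0,0,0.1],[0.03,0.057,-0.066,0,0,0,0.1]]]'

```text
clock: 13.65
tool_pos: [0.4966, -0.0459, 0.0765]
ee_rot: [[0.27, 0.318, 0.909], [0.589, 0.692, -0.417], [-0.762, 0.648, -0.0]]
force: [0.5, 0.2, -0.6]
finger_gap: 0.52
```

Run:
```python
from h import *
p,R=st();step((0.05,-.03),10)
```

```text
t 13.65 p [ 0.4966 -0.0459  0.0765] F [ 0.46  0.23 -0.6 ] in (xc,yc,z) from H [-0.1371 -0.0047  0.0085] alpha 49.6 q [-0.13  0.23  0.75  2.11 -0.92  1.23  2.26]
0.05 46.5 [ 0.4963 -0.0472  0.0601] [0.045, -0.048, 0.001, -0.003, 0.003, 0.078]
-0.03 44.1 [ 0.4965 -0.0467  0.0473] [0.038, -0.035, 0.0, 0.0, 0.0, 0.061]
```

Call:
apply_moves --rows '[[[0.03,0.045,-0.048,0,0,0,0.08],[0.03,0.045,-0.048,0,0,0,0.08],[0.03,0.045,-0.048,0,0,0,0.08],[0.03,0.045,-0.048,0,0,0,0.08],[0.03,0.045,-0.048,0,0,0,0.08],[0.03,0.045,-0.048,0,0,0,0.08],[0.03,0.045,-0.048,0,0,0,0.08],[0.03,0.045,-0.048,0,0,0,0.08],[0.03,0.045,-0.048,0,0,0,0.08],[0.03,0.045,-0.048,0,0,0,0.08],[0.03,0,0,0,0,0,0]]]'

```text
clock: 14.57
tool_pos: [0.4958, -0.0475, 0.0598]
ee_rot: [[0.287, 0.304, 0.908], [0.626, 0.659, -0.418], [-0.725, 0.689, -0.001]]
force: [0.3, -0.1, -0.9]
finger_gap: 0.516
```

Call:
apply_moves --rows '[[[0.03,0.033,-0.033,0,0,0,0.03],[0.03,0.033,-0.033,0,0,0,0.03],[0.03,0.033,-0.033,0,0,0,0.03],[0.03,0.033,-0.033,0,0,0,0.03],[0.03,0.033,-0.033,0,0,0,0.03],[0.03,0.033,-0.033,0,0,0,0.03],[0.03,0.033,-0.033,0,0,0,0.03],[0.03,0.033,-0.033,0,0,0,0.03],[0.03,0.033,-0.033,0,0,0,0.03],[0.03,0.033,-0.033,0,0,0,0.03],[0.03,0,0,0,0,0,0]]]'

```text
clock: 15.48
tool_pos: [0.4959, -0.0475, 0.0484]
ee_rot: [[0.294, 0.297, 0.909], [0.639, 0.645, -0.418], [-0.71, 0.704, -0.0]]
force: [0.5, 0.7, 0.6]
finger_gap: 0.516
```

Run:
```python
from h import *
p,R=st()
F=[]
print("front pad at tab-end radius: inner face height rel H",end=" ")
t=p-.025*R[:,0]-.0225*R[:,1]-H; k=(-.186-t@xc)/(-R[:,0]@xc); print((t-k*R[:,0])[2], "tip",[t@xc,t[2]])
for _ in range(4): F.append(bot.state()["force"]);grab_frame("side")
print(np.mean(F,0))
```

```text
t 15.48 p [ 0.4959 -0.0475  0.0484] F [0.53 0.66 0.57] in (xc,yc,z) from H [-0.1389 -0.0047 -0.0196] alpha 45.3 q [-0.04  0.35  0.73  2.12 -1.04  1.28  2.42]
front pad at tab-end radius: inner face height rel H -0.004044667048427044 tip [np.float64(-0.1724693882503807), np.float64(-0.01770596338507724)]
[-0.09217823  0.36747624  0.44011725]
```

Call:
apply_moves --rows '[[[0.03,-0.08,0,0,0,0,0],[0.03,-0.08,0,0,0,0,0],[0.03,-0.08,0,0,0,0,0],[0.03,-0.08,0,0,0,0,0],[0.03,0,-0.04,0,0,0,0],[0.03,0,-0.04,0,0,0,0],[0.03,0,-0.04,0,0,0,0],[0.03,0,-0.04,0,0,0,0],[0.03,0,-0.04,0,0,0,0],[0.03,0,-0.04,0,0,0,0],[0.03,0,0,0,0,0,0]]]'

```text
clock: 16.6
tool_pos: [0.4917, -0.0565, 0.0499]
ee_rot: [[0.294, 0.297, 0.909], [0.639, 0.646, -0.418], [-0.711, 0.704, -0.0]]
force: [0.2, -0.4, 0.5]
finger_gap: 0.515
```

Run:
```python
from h import *
p,R=st()
t=p-.025*R[:,0]-.0225*R[:,1]-H; k=(-.186-t@xc)/(-R[:,0]@xc); print((t-k*R[:,0])[2], "tip",[t@xc,t[2]])
a=grab_frame("side")["frame"];b=grab_frame("top")["frame"]
o=np.hstack([cv2.resize(a[140:260,170:270],None,fx=4,fy=4,interpolation=2),cv2.resize(b[190:310,190:290],None,fx=4,fy=4,interpolation=2)])
cv2.imwrite("pics/shut.png",o[:,:,::-1])
S=lambda q:((proj("side",q)-[170,140])*4).round()[0];T=lambda q:((proj("top",q)-[190,190])*4).round()[0]+[400,0]
for n,q in(("tabL",B(0)+.004*Z+.024*yc),("tabR",B(0)+.004*Z-.024*yc),("dometop",O+.113*Z),("lidL",H-.06*xc+.0575*yc),("lidR",H-.06*xc-.0575*yc)): print(n,S(q),T(q))
```

```text
t 16.6 p [ 0.4917 -0.0565  0.0499] F [ 0.24 -0.39  0.52] in (xc,yc,z) from H [-0.1489 -0.0047 -0.0181] alpha 45.3 q [-0.03  0.35  0.73  2.12 -1.03  1.3   2.43]
-0.012588875829990746 tip [np.float64(-0.1824431456460905), np.float64(-0.016181442617585425)]
tabL [177. 385.] [755. 356.]
tabR [267. 386.] [797. 269.]
dometop [246. 219.] [560. 202.]
lidL [157. 281.] [502. 304.]
lidR [348. 282.] [605. 102.]
```

View pics/shut.png

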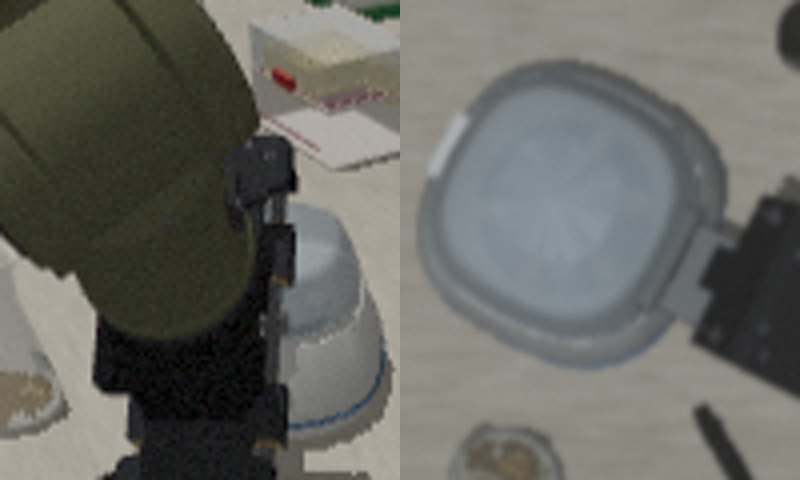

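Call:
apply_moves --rows '[[[0.03,-0.2,0,0,0,0,0],[0.03,-0.3,0,0,0,0,0],[0.03,-0.4,0,0,0,0,0],[0.03,-0.4,0,0,0,0,0],[0.03,-0.4,0,0,0,0,0],[0.03,-0.4,0,0,0,0,0],[0.03,-0.4,0,0,0,0,0],[0.03,-0.4,0,0,0,0,0],[0.03,-0.4,0,0,0,0,0],[0.03,-0.4,0,0,0,0,0],[0.03,-0.4,0,0,0,0,0],[0.03,0,0,0,0,0,0]]]'

```text
clock: 17.7
tool_pos: [0.462, -0.1242, 0.1244]
ee_rot: [[0.297, 0.297, 0.908], [0.637, 0.646, -0.42], [-0.711, 0.703, 0.003]]
force: [0.4, 0.2, -0.1]
finger_gap: 0.512
```

Call:
apply_moves --rows '[[[0.03,-0.3,0.1,0,0,0,0],[0.03,-0.3,0.2,0,0,0,0],[0.03,-0.3,0.2,0,0,0,0],[0.03,-0.3,0.2,0,0,0,0],[0.03,-0.3,0.2,0,0,0,0],[0.03,0,0,0,0,0,0],[0.03,0,0,0,0,0,0],[0.03,0,0,0,0,0,0]]]'

```text
clock: 18.37
tool_pos: [0.4573, -0.1311, 0.1653]
ee_rot: [[0.294, 0.296, 0.909], [0.64, 0.646, -0.417], [-0.71, 0.704, 0.0]]
force: [-0.4, -0.3, -0.3]
finger_gap: 0.516
```

Run:
```python
from h import *
p,R=st()
a=cv2.cvtColor(cv2.imread("pics/top0.png"),cv2.COLOR_BGR2GRAY).astype(float)
F=grab_frame("top")["frame"];b=cv2.cvtColor(F,cv2.COLOR_RGB2GRAY).astype(float)
cv2.imwrite("pics/top9.png",F[:,:,::-1])
# displacement of the items between first and last top picture
for n,(x,y,w,h) in dict(flask=(198,293,38,36),bottle=(280,186,26,26),petri=(300,210,36,36),marker=(262,288,40,62),latch=(255,250,20,20),housing=(195,255,60,30)).items():
    s=cv2.matchTemplate(b[y-8:y+h+8,x-8:x+w+8].astype(np.float32),a[y:y+h,x:x+w].astype(np.float32),cv2.TM_CCOEFF_NORMED);_,v,_,l=cv2.minMaxLoc(s);print(n,round(v,2),np.array(l)-8)
```

```text
t 18.37 p [ 0.4573 -0.1311  0.1653] F [-0.45 -0.34 -0.29] in (xc,yc,z) from H [-0.231  -0.0043  0.0973] alpha 45.3 q [ 0.03  0.2   0.84  1.98 -0.84  1.5   2.3 ]
flask 1.0 [0 0]
bottle 1.0 [0 0]
petri 0.88 [ 0 -1]
marker 1.0 [0 0]
latch 0.82 [-6 -2]
housing 0.13 [-2 -8]
```

```bash
python3 -c "
from cell import bot
print(bot.close_job())"
```

```text
the job is handed in; nothing more can be done
None
```

The lid is shut and the job is handed in at about 18.4 s. I set the fingers either side of the tab with a 45 mm gap. The rear finger pushed the lid past its balance, the front finger caught it, and I lowered it on that finger in about 6 s. I then drew clear along the finger axis.

**Last checks**
- **Lid:** the close-up after lowering, which was the last picture I viewed, showed it flush. The finger was already about 12 mm below the tab by calculation and felt no load.
- **No pinching:** the gap stayed far wider than the tab throughout, and the force readings never went above about 2 N.
- **Centrifuge:** its outline in that close-up matches the first picture to within about 1 pixel (roughly 2 mm).
- **Other items:** flask, bottle and marker shifted 0 pixels between the first and last top pictures. The petri dish read 1 pixel, with a weaker match, probably the arm's shadow.
- **Arm:** it ended stationary, about 7 cm in front of the tab, with its fingertips about 19 cm up.

**What failed or disagreed**
- **Fingertip position:** in the pictures the fingertips sat about 36 mm further back along the tool than the reported position implies. I corrected for this, and the next picture agreed with the correction.
- **Joint 2 limit:** an early approach with the tool tilted outwards took joint 2 to its lower limit; one reading was -0.3017 against -0.3. I dropped that approach and moved away.
- **Final image match on the centrifuge:** the automatic comparison of its latch and housing was unreliable, probably because of the closed lid and the arm, so I relied on the outline instead.

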